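Spoon behind the spice jars

ROBOT

A 6-joint arm with a two-finger parallel gripper is mounted at the origin on the work surface. World frame = base frame: x ahead of the robot, y to its left, z up, the work surface at z = 0. Lengths are in m, angles in rad, forces in N, time in s.
With the tool pointing down it reaches from about 0.375 to 0.925 m from the base axis. Payload 5.7 kg.
Tool frame: the origin (TCP) lies on the mounting face of the last link; the fingertips stand 173 mm ahead of it and the grasp point (between the pads) lies 155 mm ahead of it (arm.tcp_to_tips is the z of the fingertips in the tool frame, in m); z points along the fingers, y is the line along which they close (so a half turn about z gives the same grasp; the last joint's range is limited). The gripper opens to 85 mm and grips with 20 to 120 N. Pads are 22 mm wide; open, the fingers measure 114 mm over their backs; the gripper's body (76 mm by 85 mm) begins 54 mm behind the grasp point. The pads swing forward as they close: fully open they stand 13 mm farther back than shut.
Start: joints at [-1.451, 0.359, 1.51, -0, 1.272, -0.115], TCP at [0.14, -0.584, 0.405] pointing down, gripper open.
Joint ranges: [-2.97, 2.97], [-1.01, 2.36], [0.21, 2.38], [-0.96, 4.11], [0.2, 2.71], [-2.98, 2.98]. Speed limits (rad/s): [2.39, 2.39, 3.14, 3.14, 3.14, 3.14].

INTERFACE

Orientations are given as [roll, pitch, yaw] about the fixed x, y, z axes, in that order (R = Rz(yaw) Ry(pitch) Rx(roll)).
In Python, from bench import telemetry, read_camera, sign_off, arm gives the robot as it stands. The module is installed in compiled form; this text tells all that it offers.
- The arm moves only by the tool play_rows, never from a script. Its argument "targets" is text: rows parted by semicolons, each of 5 numbers parted by spaces: the shift along the tool's x, y, z in mm, then the turn about the tool's z in rad, then the finger opening in mm, from 0 to 85.4. In form: x y z roll gripper; .... A call has 1 to 20 rows; each row shifts and turns the commanded pose from where the row before left it, along the tool's axes as they then stand; what a row does not reach is not made up. A row lasts 1/12 s, in which the tool goes at most 41.7 mm and 7.16 degrees, less where a joint would pass 70% of its speed; a pose out of reach is approached as far as the arm can. A call is refused whole if a number of a shift passes 41.7 or a number of a turn 0.125, either way. A call with a gripper value outside its range is refused whole. The fingers move at their own pace and stop on an object; "force" is the grip in N (left out, the last holds). Time passes only in rows, so rows that do not move let the fingers close. It gives the time, the measured TCP pose, the force, the opening and the grip force at its end, in the units of the state.
- telemetry.get_obs(): the state, without advancing time (a new reading comes with each control period).
- read_camera(name): name is "scene" or "top" or "wrist"; returns a dict with "img" (420x560x3 uint8, blue, green, red), "camera_matrix" (3x3 intrinsics, pixels), "pose" (4x4, takes a point from camera to world coordinates); the wrist camera has in their place "tool_from_camera" (4x4, takes a point from camera to tool coordinates, whose origin is the TCP and whose axes are the flange's). Camera axes: x right, y down, z forward; pixel columns grow to the right and rows downward; lengths in m; the calibration is good to about 2 mm. A picture is of the moment at which its call begins: read the wrist's pose just before it. There is no depth.
- sign_off(): hands the job in; it is judged then, once.
The state is a dict: "t": time; "joint_positions": joint angles; "dq": joint speeds; "tau": joint torques, N m; "eef_pos": TCP position; "tool_rot": TCP orientation; "wrist_force": force on the tool from outside, world axes, zero at the start; "moment": the same for the moment, N m; "width": finger opening in m; "finger_force": force on a finger pad.
Only numpy, scipy, OpenCV 4.12 (cv2) and the standard library are available. Lean on these libraries where they do the work, as an engineer would, in place of code of your own. Each camera call takes 0.05 s, during which the arm holds its last target. There are 200 camera calls.

TASK

Lift the three spice jars off the rack and stand them all on the aluminium tray, so that you can get at the wooden spoon behind them. Take the spoon and press it down fully home into both pairs of jaws of the spring clip, its blue band between the two pairs (the head may point either way), while the jars wait on the tray. Then put each jar back wholly on the coaster of its own colour; keep the jars upright, set them down rather than dropping them, and leave the spoon clipped in.

Things in the scene. Friction and masses are not known exactly. Their poses are not given: they have to be found in the camera images.
- jar_red: Round glass spice jar filled with brick-red paprika, with a red lid and a white paper band: 44 mm across from foot to lid, 95 mm tall, 0.11 to 0.22 kg. Origin: centre of its underside, z up. It starts standing upright on the coaster of its own colour.
- jar_yellow: Round glass spice jar filled with ochre turmeric, with a yellow lid and a white paper band: 44 mm across from foot to lid, 95 mm tall, 0.11 to 0.22 kg. Origin: centre of its underside, z up. It starts standing upright on the coaster of its own colour.
- jar_green: Round glass spice jar filled with dull green herbs, with a green lid and a white paper band: 44 mm across from foot to lid, 95 mm tall, 0.11 to 0.22 kg. Origin: centre of its underside, z up. It starts standing upright on the coaster of its own colour.
- coaster_red: Flat round red coaster, 64 mm across and 5 mm thick, fixed on the spice rack: the home of the jar with the red lid. Origin: centre of its underside, so its top is 5 mm above it. The three coasters lie in a row, 90 mm apart, in an order that changes.
- coaster_yellow: Flat round yellow coaster, 64 mm across and 5 mm thick, fixed on the spice rack: the home of the jar with the yellow lid. Origin: centre of its underside, so its top is 5 mm above it. The three coasters lie in a row, 90 mm apart, in an order that changes.
- coaster_green: Flat round green coaster, 64 mm across and 5 mm thick, fixed on the spice rack: the home of the jar with the green lid. Origin: centre of its underside, so its top is 5 mm above it. The three coasters lie in a row, 90 mm apart, in an order that changes.
- spoon: Pale wooden spoon: round handle 16 mm thick, oval head 50 x 44 x 10 mm, 0.05 to 0.08 kg. Origin: on the handle's axis at the middle of its 14 mm blue band, near the balance point; x along the handle to the head (ends at +121 and -145 mm). Starts level on two black rests on the rack, axis 44 mm above the counter, 55 mm behind the jars, band within 10 mm of midway between the rests.
- rack: Dark wooden spice rack board 150 mm (x) by 320 mm (y), 16 mm thick, fixed. Origin: centre of its underside; the coasters lie in a row along y at x = -27.5 mm, the spoon along y at x = +27.5 mm. Its two black spoon rests, at y = -48 and +48 mm, are blocks 32 mm (x) by 10 mm (y), 20 mm high above the board, with ridges 6 mm higher either side of the handle.
- tray: Aluminium tray, 270 mm (x) by 110 mm (y), fixed on the counter beside the rack, left or right: the side area for the jars. Floor 5 mm thick, rim 12 mm high above the counter and 5 mm thick. Origin: centre of its underside, x along its length. Empty at the start.
- clip: Spring clip: white base 120 mm (x) by 70 mm (y), 6 mm thick, fixed on the other side from the tray, with two pairs of black jaws 20 mm long at x = -33 and +33 mm, 51 mm high. Origin: centre of the underside; the handle lies along x. Pushed straight down with 5 to 15 N it parts the jaws, which close over it; fully home its axis is 40 mm above the counter. 46 mm free between the pairs for fingers.
There are look-alikes about, which are no part of the job. Leave any pink or purple look-alike of the jar_yellow alone.

How it is judged:
On the way, in this order (a step that is already met when the one before it is completed fails the run):
1. all three jars stand upright and released on the tray together, the spoon still on its rests (x of jar_red in the frame of tray between -0.115 and 0.115 m and y of jar_red in the frame of tray between -0.035 and 0.035 m and z of jar_red in the frame of tray between 0 and 0.01 m and angle between each of jar_red, jar_yellow, jar_green's own z axis and vertical below 0.1 rad and linear speed of each of jar_red, jar_yellow, jar_green below 0.03 m/s and contact force between the fingers and jar_red below 0.2 N and x of jar_yellow in the frame of tray between -0.115 and 0.115 m and y of jar_yellow in the frame of tray between -0.035 and 0.035 m and z of jar_yellow in the frame of tray between 0 and 0.01 m and contact force between the fingers and jar_yellow below 0.2 N and x of jar_green in the frame of tray between -0.115 and 0.115 m and y of jar_green in the frame of tray between -0.035 and 0.035 m and z of jar_green in the frame of tray between 0 and 0.01 m and contact force between the fingers and jar_green below 0.2 N and distance of spoon from where it was at the start of the episode below 0.025 m), for 0.2 s.
2. the spoon is home in the clip and released, all three jars still standing on the tray (x of spoon in the frame of clip between -0.02 and 0.02 m and y of spoon in the frame of clip between -0.005 and 0.005 m and z of spoon in the frame of clip between 0.036 and 0.044 m and angle between the x axis of spoon and the x axis of clip, either way round below 0.12 rad and linear speed of each of spoon, jar_red, jar_yellow, jar_green below 0.03 m/s and contact force between the fingers and spoon below 0.2 N and x of jar_red in the frame of tray between -0.115 and 0.115 m and y of jar_red in the frame of tray between -0.035 and 0.035 m and z of jar_red in the frame of tray between 0 and 0.01 m and angle between each of jar_red, jar_yellow, jar_green's own z axis and vertical below 0.1 rad and contact force between the fingers and jar_red below 0.2 N and x of jar_yellow in the frame of tray between -0.115 and 0.115 m and y of jar_yellow in the frame of tray between -0.035 and 0.035 m and z of jar_yellow in the frame of tray between 0 and 0.01 m and contact force between the fingers and jar_yellow below 0.2 N and x of jar_green in the frame of tray between -0.115 and 0.115 m and y of jar_green in the frame of tray between -0.035 and 0.035 m and z of jar_green in the frame of tray between 0 and 0.01 m and contact force between the fingers and jar_green below 0.2 N), for 0.2 s.
At the end, for the whole second after the job is handed in: Each jar upright (0.1 rad) and still on the coaster of its colour, axis within 12 mm of its centre; spoon released and still in the clip: within 4 mm of its seated height, 5 mm of the middle line, 0.12 rad in line, band within 20 mm of the clip's middle (horizontal distance between jar_red and coaster_red below 0.012 m and z of jar_red in the frame of coaster_red between 0.001 and 0.009 m and angle between each of jar_red, jar_yellow, jar_green's own z axis and vertical below 0.1 rad and linear speed of each of jar_red, jar_yellow, jar_green, spoon below 0.03 m/s and horizontal distance between jar_yellow and coaster_yellow below 0.012 m and z of jar_yellow in the frame of coaster_yellow between 0.001 and 0.009 m and horizontal distance between jar_green and coaster_green below 0.012 m and z of jar_green in the frame of coaster_green between 0.001 and 0.009 m and x of spoon in the frame of clip between -0.02 and 0.02 m and y of spoon in the frame of clip between -0.005 and 0.005 m and z of spoon in the frame of clip between 0.036 and 0.044 m and angle between the x axis of spoon and the x axis of clip, either way round below 0.12 rad and contact force between the fingers and spoon below 0.2 N); the robot touches nothing.
It fails at once if a jar is tipped over (more than 0.7 rad) (angle between any of jar_red, jar_yellow, jar_green's own z axis and vertical above 0.7 rad).
It fails at once if a jar is dropped (let go and falling faster than 0.8 m/s) ((linear speed of jar_red above 0.8 m/s and contact force between the fingers and jar_red below 0.2 N) or (linear speed of jar_yellow above 0.8 m/s and contact force between the fingers and jar_yellow below 0.2 N) or (linear speed of jar_green above 0.8 m/s and contact force between the fingers and jar_green below 0.2 N)).
It also fails if it takes over 144 s, if anything falls off the work surface, if the arm or the gripper's body presses on something with over 40 N, if the wrist force passes 120 N, or if a joint passes its speed limit or range.

## Working session

There is one attempt and no reset: what is moved stays moved. The work goes in short steps, Python scripts to look and compute and a tool call to move; the robot and the scene stay as the last step left them, time stands still between calls to the robot, and variables do not carry over. Pictures are saved under pics/ and viewed, at most 14 in all, crops included, and the job is handed in when it is done.

Besides the shell and the picture viewer there is one more tool, called after "Emit:" as name(argument=value, ...) on one line, values as JSON. play_rows: Moves the arm, as the interface text tells. Its arguments: {"type":"object","properties":{"targets":{"type":"string"},"force":{"type":"number"}},"required":["targets"]}

```bash
mkdir -p pics; cat > h.py <<'E'
from bench import telemetry, read_camera, sign_off, arm
import numpy as np, cv2
from scipy.spatial.transform import Rotation as R
def ray(c,u,v,P=None):
    P=c["pose"] if P is None else P
    d=np.linalg.inv(c["camera_matrix"])@[u,v,1.]
    return P[:3,3],P[:3,:3]@d
def atz(c,u,v,z,P=None):
    o,d=ray(c,u,v,P); return o+d*(z-o[2])/d[2]
def tri(rays):
    A=np.zeros((3,3));b=np.zeros(3)
    for o,d in rays:
        d=d/np.linalg.norm(d);M=np.eye(3)-np.outer(d,d);A+=M;b+=M@o
    return np.linalg.solve(A,b)
def proj(c,p,P=None):
    P=c["pose"] if P is None else P
    q=c["camera_matrix"]@(P[:3,:3].T@(np.asarray(p)-P[:3,3])); return q[:2]/q[2]
def wpose(o,c):
    T=np.eye(4);T[:3,:3]=R.from_euler('xyz',o["tool_rot"]).as_matrix();T[:3,3]=o["eef_pos"];return T@c["tool_from_camera"]
E
python3 - <<'E'
from h import *
o=telemetry.get_obs();print(o)
for n in("top","scene"):
    c=read_camera(n);cv2.imwrite(f"pics/{n}0.png",cv2.resize(c["img"],(784,588),interpolation=cv2.INTER_CUBIC));print(n,c["camera_matrix"].tolist(),np.round(c["pose"],3).tolist())
E
```

```text
{'t': 0.0, 'joint_positions': array([-1.45111581e+00,  3.59496331e-01,  1.51145972e+00,  5.52672730e-06,
        1.27249745e+00, -1.15080120e-01]), 'dq': array([ 0.00159986, -0.00139976,  0.00070757,  0.00062611, -0.0003692 ,
       -0.00072068]), 'tau': array([-2.50744393e-03, -5.27640045e+01, -2.78621256e+01, -5.01522663e-04,
        1.33875496e-02,  3.91832384e-05]), 'eef_pos': array([ 0.1395264 , -0.58316751,  0.40384807]), 'tool_rot': array([-3.13974472e+00, -2.18918754e-04,  2.34758806e-01]), 'wrist_force': array([ 0.90028009, -0.20326746,  0.26858123]), 'moment': array([ 0.02567233, -0.04114758,  0.05619015]), 'finger_force': 0.0, 'width': 0.0851733803738814}
top [[379.10053153112057, 0.0, 291.39224764452086], [0.0, 379.10053153112057, 210.3361071080672], [0.0, 0.0, 1.0]] [[-0.081, -0.972, 0.22, 0.344], [-0.997, 0.079, -0.015, 0.005], [-0.003, -0.221, -0.975, 0.836], [0.0, 0.0, 0.0, 1.0]]
scene [[484.21271683241304, 0.0, 277.08939427283656], [0.0, 484.21271683241304, 215.9778614166604], [0.0, 0.0, 1.0]] [[-0.563, 0.708, -0.427, 0.857], [0.827, 0.481, -0.292, 0.27], [-0.001, -0.517, -0.856, 0.834], [0.0, 0.0, 0.0, 1.0]]
```

View pics/top0.png

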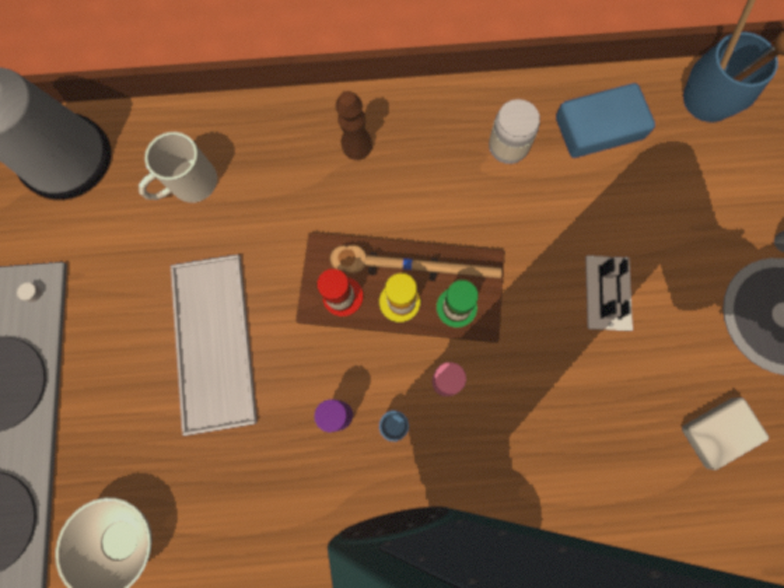

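View pics/scene0.png

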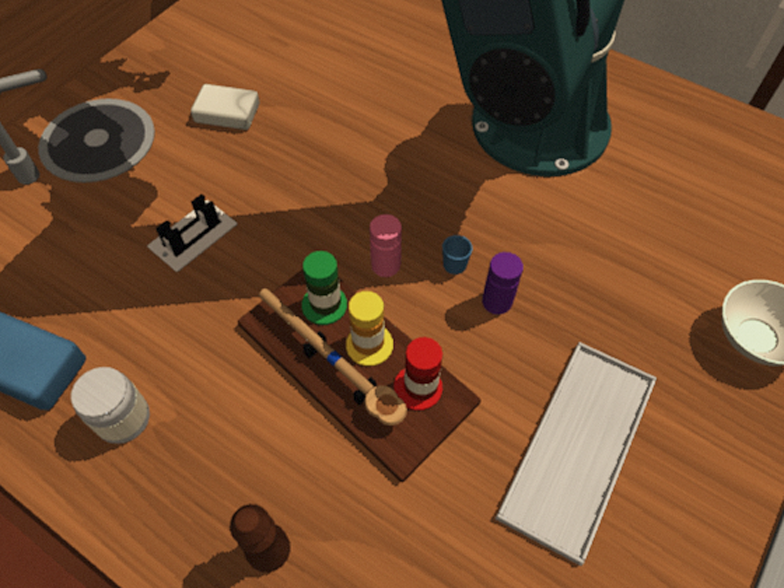

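```bash
python3 - <<'E'
from h import *
t=read_camera("top");s=read_camera("scene")
f=lambda p:((p[0]+.5)/1.4-.5,(p[1]+.5)/1.4-.5)
D=dict(redlid=((334,284),(424,350)),yellid=((401,289),(367,306)),grnlid=((463,294),(320,265)),band=((407,265),(335,357)),tail=((501,272),(265,297)),
 tray1=((171,264),(498,519)),tray2=((240,256),(582,562)),tray3=((255,424),(655,378)),tray4=((183,434),(580,345)))
D['tray1'],D['tray2'],D['tray3'],D['tray4']=((171,264),(582,562)),((240,256),(498,519)),((255,424),(580,345)),((183,434),(655,378))
D.update(rackTL=((310,233),(402,474)),rackTR=((505,247),(240,322)),rackBL=((297,324),(480,401)),
clip1=((587,256),(177,266)),clip2=((630,256),(149,243)),clip3=((632,330),(214,207)),clip4=((588,330),(237,228)))
for k,(a,b) in D.items():
    r=[ray(t,*f(a)),ray(s,*f(b))];p=tri(r)
    print(k,p.round(4),"reproj err",[np.round(proj(c,p)-f(q),1).tolist() for c,q in((t,a),(s,b))])
print(proj(t,[0.5,0.1,0]),proj(s,[.5,.1,0]))
E
```

```text
redlid [0.5295 0.0967 0.1155] reproj err [[-0.5, 0.3], [-0.7, -0.1]]
yellid [0.5157 0.0039 0.1111] reproj err [[-0.6, 0.4], [-0.7, -0.1]]
grnlid [ 0.5007 -0.0812  0.1133] reproj err [[-0.8, 0.5], [-1.1, -0.2]]
band [ 0.5698 -0.0096  0.0436] reproj err [[-0.0, 0.0], [-0.0, -0.0]]
tail [ 0.5475 -0.1522  0.0339] reproj err [[-1.4, 0.9], [-1.8, -0.5]]
tray1 [0.6107 0.3698 0.0137] reproj err [[-0.4, 0.2], [-0.6, -0.0]]
tray2 [ 0.6193  0.2647 -0.0011] reproj err [[-1.0, 0.5], [-1.5, -0.2]]
tray3 [ 0.3485  0.2434 -0.001 ] reproj err [[-0.5, 0.3], [-0.6, 0.0]]
tray4 [0.3429 0.3487 0.0087] reproj err [[-0.2, 0.1], [-0.2, 0.0]]
rackTL [0.643  0.1432 0.0191] reproj err [[-0.3, 0.2], [-0.5, -0.1]]
rackTR [ 0.5921 -0.1656  0.0163] reproj err [[-2.0, 1.3], [-2.6, -0.7]]
rackBL [0.4988 0.1722 0.0013] reproj err [[0.0, -0.0], [0.0, 0.0]]
clip1 [ 0.5696 -0.3006  0.0131] reproj err [[-0.2, 0.2], [-0.3, -0.1]]
clip2 [ 0.5628 -0.3676  0.0124] reproj err [[-1.2, 0.8], [-1.5, -0.5]]
clip3 [ 0.4446 -0.3569 -0.0135] reproj err [[-2.9, 1.7], [-3.2, -1.2]]
clip4 [ 0.4535 -0.2934 -0.0161] reproj err [[-0.4, 0.2], [-0.4, -0.1]]
[244.35196963 228.27691373] [309.29198026 267.04606916]
```

```bash
cat >> h.py <<'E'
def goto(x,y,z,yaw,cmd=None):
    o=telemetry.get_obs();p=o["eef_pos"];w=o["tool_rot"][2]
    if cmd is not None: p,w=np.array(cmd[:3]),cmd[3]
    d=np.array([x,y,z])-p; dw=(yaw-w+np.pi/2)%np.pi-np.pi/2
    for n,a in(("before turn",w),("after turn",yaw)):
        print(n,"tool dx,dy,dz mm",(np.array([np.cos(a)*d[0]+np.sin(a)*d[1],np.sin(a)*d[0]-np.cos(a)*d[1],-d[2]])*1000).round(1),"roll",round(-dw,3))
E
python3 - <<'E'
from h import *
c=read_camera("wrist");print(np.round(c["tool_from_camera"],3).tolist(),c["camera_matrix"][0])
goto(.46,-.33,.40,-.07)
E
```

```text
[[-0.001, -0.966, -0.259, 0.065], [1.0, -0.0, -0.001, -0.0], [0.001, -0.259, 0.966, 0.03], [0.0, 0.0, 0.0, 1.0]] [344.93456596   0.         279.92285919]
before turn tool dx,dy,dz mm [ 370.6 -171.9    4.3] roll 0.305
after turn tool dx,dy,dz mm [ 301.9 -275.2    4.3] roll 0.305
```

Emit:
play_rows(targets="0 0 0 0.1 85; 0 0 0 0.1 85; 0 0 0 0.1 85; 30 -25 0 0 85; 30 -25 0 0 85; 30 -25 0 0 85; 30 -25 0 0 85; 30 -25 0 0 85; 30 -25 0 0 85; 30 -25 0 0 85; 30 -25 0 0 85; 30 -25 0 0 85; 30 -25 0 0 85; 30 -25 0 0 85; 20 0 0 0 85; 0 0 0 0 85; 0 0 0 0 85; 0 0 0 0 85")

```text
t: 1.75
eef_pos: [0.5063, -0.332, 0.4044]
tool_rot: [-3.141, 0.001, -0.065]
wrist_force: [-0.2, -1.2, 0.2]
width: 0.0849
finger_force: 0.0
```

```bash
python3 - <<'E'
from h import *
o=telemetry.get_obs();c=read_camera("wrist");P=wpose(o,c);np.savez("w1.npz",img=c["img"],P=P,K=c["camera_matrix"])
print(o["eef_pos"],o["tool_rot"],o["joint_positions"])
cv2.imwrite("pics/w1.png",cv2.resize(c["img"],(784,588),interpolation=cv2.INTER_CUBIC))
E
```

```text
[ 0.50625073 -0.33196501  0.40435694] [-3.14125387e+00  1.18689495e-03 -6.50925144e-02] [-6.94312880e-01  3.67095298e-01  1.49820388e+00 -4.43553305e-04
  1.27745247e+00  9.41704664e-01]
```

View pics/w1.png

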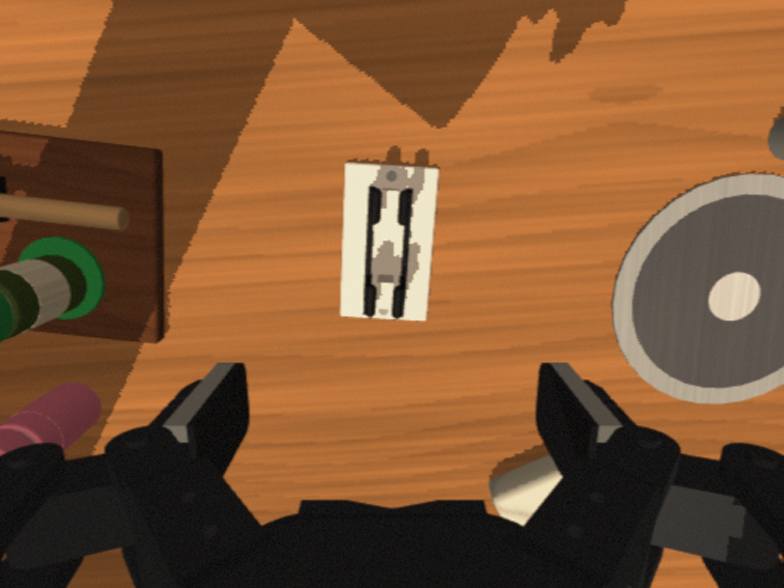

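```bash
python3 - <<'E'
from h import *
w=np.load("w1.npz");c=dict(camera_matrix=w["K"],pose=w["P"])
f=lambda U,V:((U+.5)/1.4-.5,(V+.5)/1.4-.5)
for n,z,pts in(("base",.006,[(345,163),(439,168),(427,321),(341,316)]),("jawtop",.051,[(375,187),(405,187),(370,317),(399,317)]),("strip",.006,[(392,176),(384,312)])):
    q=np.array([atz(c,*f(*p),z) for p in pts]);print(n,q.round(4).tolist(),q.mean(0).round(4))
    if n=="base":
        a=(q[0]+q[1]-q[2]-q[3])/2;print(np.linalg.norm(a),np.arctan2(a[1],a[0]),np.linalg.norm((q[0]-q[1]+q[3]-q[2])/2))
# tray/jars target
goto(.5007-.01,-.0812,.40,-.16)
E
```

```text
base [[0.5714, -0.301, 0.006], [0.5633, -0.37, 0.006], [0.445, -0.3556, 0.006], [0.4537, -0.2871, 0.006]] [ 0.5084 -0.3284  0.006 ]
0.11886502161745076 -0.11965897882751875 0.06921385888155407
jawtop [[0.555, -0.3236, 0.051], [0.5537, -0.3432, 0.051], [0.466, -0.3134, 0.051], [0.4647, -0.3337, 0.051]] [ 0.5098 -0.3284  0.051 ]
strip [[0.5599, -0.335, 0.006], [0.4548, -0.3217, 0.006]] [ 0.5073 -0.3283  0.006 ]
before turn tool dx,dy,dz mm [ -31.6 -249.4    4.4] roll 0.094
after turn tool dx,dy,dz mm [ -55.  -245.3    4.4] roll 0.094
```

```bash
python3 - <<'E'
from h import *
goto(.53,.005,.405,-.16)
E
```

```text
before turn tool dx,dy,dz mm [   1.9 -338.    -0.6] roll 0.094
after turn tool dx,dy,dz mm [ -29.9 -336.7   -0.6] roll 0.094
```

Emit:
play_rows(targets="0 0 0 0.094 85; -3 -30 0 0 85; -3 -34 0 0 85; -3 -34 0 0 85; -3 -34 0 0 85; -3 -34 0 0 85; -3 -34 0 0 85; -3 -34 0 0 85; -3 -34 0 0 85; -3 -34 0 0 85; -3 -34 0 0 85; 0 0 0 0 85; 0 0 0 0 85; 0 0 0 0 85")

```text
t: 2.97
eef_pos: [0.5299, 0.0037, 0.4048]
tool_rot: [3.141, 0.0, -0.16]
wrist_force: [0.1, 0.1, 0.1]
width: 0.0852
finger_force: 0.0
```

```bash
python3 - <<'E'
from h import *
o=telemetry.get_obs();c=read_camera("wrist");P=wpose(o,c);np.savez("w2.npz",img=c["img"],P=P,K=c["camera_matrix"])
print(o["eef_pos"],o["tool_rot"])
cv2.imwrite("pics/w2.png",cv2.resize(c["img"],(784,588),interpolation=cv2.INTER_CUBIC))
E
```

```text
[0.52994655 0.00369772 0.40481879] [ 3.14098683e+00  3.06909037e-05 -1.59640688e-01]
```

View pics/w2.png

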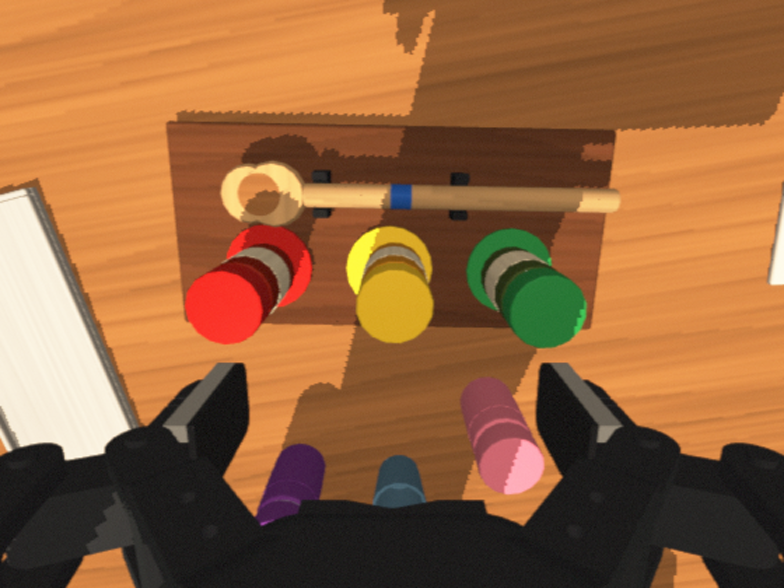

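```bash
python3 - <<'E'
from h import *
w=np.load("w2.npz");c=dict(camera_matrix=w["K"],pose=w["P"]);t=read_camera("top");s=read_camera("scene")
f=lambda p:((p[0]+.5)/1.4-.5,(p[1]+.5)/1.4-.5)
for n,a,b,d,z in(("red",(226,304),(334,284),(424,350),.116),("yel",(395,303),(401,289),(367,306),.116),("grn",(544,308),(463,294),(320,265),.116),("band",(402,196),(407,265),(335,357),.044),("tail",(610,201),(497,272),(269,298),.044)):
    print(n,"atz",atz(c,*f(a),z).round(4),"tri",tri([ray(c,*f(a)),ray(t,*f(b)),ray(s,*f(d))]).round(4),"tri2",tri([ray(c,*f(a)),ray(s,*f(d))]).round(4))
q=np.array([atz(c,*f(p),.016) for p in((168,123),(615,131),(590,328),(186,322))]);print(q.round(4),q.mean(0))
m=q.mean(0);yaw=np.arctan2(*( (q[0]+q[1]-q[2]-q[3])[[1,0]]));y2=np.arctan2(-(q[0]-q[1]+q[3]-q[2])[0],(q[0]-q[1]+q[3]-q[2])[1]);print(yaw,y2)
for dy in(.09,0,-.09):print(m[:2]+[np.cos(y2)*-.0275-np.sin(y2)*dy,np.sin(y2)*-.0275+np.cos(y2)*dy])
for p in ((258,268),(390,269),(511,271)): print("coaster",atz(c,*f(p),.021).round(4))
E
```

```text
red atz [0.5327 0.0971 0.116 ] tri [0.5306 0.0971 0.1152] tri2 [0.5312 0.0977 0.1165]
yel atz [0.5182 0.0039 0.116 ] tri [0.516  0.004  0.1107] tri2 [0.5157 0.0045 0.1101]
grn atz [ 0.5021 -0.0779  0.116 ] tri [ 0.5008 -0.0804  0.1131] tri2 [ 0.5025 -0.0772  0.1179]
band atz [ 0.5705 -0.0096  0.044 ] tri [ 0.57   -0.0096  0.0435] tri2 [ 0.5703 -0.0094  0.0445]
tail atz [ 0.5448 -0.1476  0.044 ] tri [ 0.5461 -0.146   0.0396] tri2 [ 0.5404 -0.1533  0.0215]
[[ 0.6446  0.1447  0.016 ]
 [ 0.5891 -0.1652  0.016 ]
 [ 0.4443 -0.1397  0.016 ]
 [ 0.4997  0.1719  0.016 ]] [0.54441501 0.00293697 0.016     ]
-0.1795225220908265 -0.17649731761252943
[0.53314465 0.09636731]
[0.51734223 0.00776548]
[ 0.50153982 -0.08083634]
coaster [0.5337 0.1048 0.021 ]
coaster [0.5172 0.0074 0.021 ]
coaster [ 0.5012 -0.0819  0.021 ]
```

```bash
python3 - <<'E'
from h import *
goto(.532,.097,.240,-.16)
goto(.560,.313,.224,-.16,cmd=(.532,.097,.240,-.16))
E
```

```text
before turn tool dx,dy,dz mm [-13.4 -93.  164.7] roll -0.001
after turn tool dx,dy,dz mm [-13.2 -93.  164.7] roll -0.001
before turn tool dx,dy,dz mm [  -6.8 -217.7   16. ] roll -0.0
after turn tool dx,dy,dz mm [  -6.8 -217.7   16. ] roll -0.0
```

Emit:
play_rows(targets="-3 -23 0 0 70; -3 -23 0 0 70; -3 -23 0 0 70; -4 -24 0 0 70; 0 0 35 0 70; 0 0 35 0 70; 0 0 30 0 70; 0 0 25 0 70; 0 0 20 0 70; 0 0 20 0 70; 0 0 0 0 70; 0 0 0 0 70; 0 0 0 0 30; 0 0 0 0 30; 0 0 0 0 30; 0 0 0 0 30; 0 0 0 0 30; 0 0 0 0 30", force=40)

```text
t: 4.62
eef_pos: [0.5331, 0.0984, 0.2413]
tool_rot: [-3.141, -0.003, -0.159]
wrist_force: [-0.2, -0.1, 7.2]
width: 0.0431
finger_force: 40.5
```

Emit:
play_rows(targets="0 0 -15 0 30; 0 0 -25 0 30; 0 0 -30 0 30; 0 0 -30 0 30; 0 0 -20 0 30; 0 -10 0 0 30; 0 -20 0 0 30; -1 -25 0 0 30; -1 -25 0 0 30; -1 -25 0 0 30; -1 -25 0 0 30; -1 -25 0 0 30; -1 -25 0 0 30; -1 -20 0 0 30; 0 -18 0 0 30; 0 0 0 0 30; 0 0 0 0 30; 0 0 0 0 30")

```text
t: 6.12
eef_pos: [0.5593, 0.3146, 0.3588]
tool_rot: [3.14, 0.002, -0.159]
wrist_force: [-0.7, -0.4, -2.9]
width: 0.0431
finger_force: 41.3
```

```bash
python3 - <<'E'
from h import *
o=telemetry.get_obs();print(o["eef_pos"],o["wrist_force"],o["finger_force"],o["joint_positions"])
a=read_camera("scene")["img"];b=read_camera("wrist")["img"]
cv2.imwrite("pics/p1.png",cv2.resize(np.hstack([a,b]),(800,300),interpolation=cv2.INTER_AREA))
E
```

```text
[0.55932105 0.31461976 0.35876333] [-0.65714418 -0.43250289 -2.86993423] 41.343660950660706 [ 4.04903715e-01  4.59515223e-01  1.46689909e+00 -2.87615414e-04
  1.21720584e+00  2.13448524e+00]
```

View pics/p1.png

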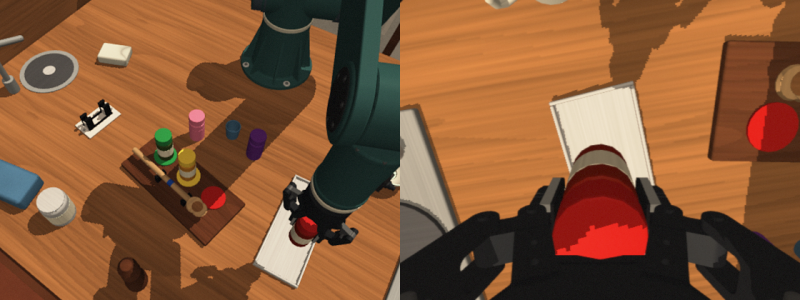

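Emit:
play_rows(targets="0 0 20 0 30; 0 0 25 0 30; 0 0 25 0 30; 0 0 25 0 30; 0 0 20 0 30; 0 0 10 0 30; 0 0 5 0 30; 0 0 3 0 30; 0 0 1 0 30; 0 0 0 0 30; 0 0 0 0 30")

```text
t: 7.13
eef_pos: [0.5605, 0.3151, 0.227]
tool_rot: [-3.14, -0.002, -0.159]
wrist_force: [0.5, 0.3, -1.8]
width: 0.0436
finger_force: 41.4
```

Emit:
play_rows(targets="0 0 1 0 30; 0 0 1 0 30; 0 0 1 0 30; 0 0 0 0 30; 0 0 0 0 30")

```text
t: 7.55
eef_pos: [0.5604, 0.3151, 0.2253]
tool_rot: [-3.14, -0.002, -0.159]
wrist_force: [-2.9, -0.8, 12.5]
width: 0.0433
finger_force: 42.8
```

```bash
python3 - <<'E'
from h import *
goto(.517,.006,.241,-.16)
goto(.480,.307,.226,-.16,cmd=(.517,.006,.241,-.16))
E
```

```text
before turn tool dx,dy,dz mm [  6.  312.1 -15.7] roll 0.001
after turn tool dx,dy,dz mm [  6.4 312.1 -15.7] roll 0.001
before turn tool dx,dy,dz mm [ -84.5 -291.3   15. ] roll -0.0
after turn tool dx,dy,dz mm [ -84.5 -291.3   15. ] roll -0.0
```

Emit:
play_rows(targets="0 0 -1 0 45; 0 0 0 0 55; 0 0 0 0 70; 0 0 0 0 70; 0 0 0 0 70; 0 0 -20 0 70; 0 0 -35 0 70; 0 0 -35 0 70; 0 0 -30 0 70; 0 0 0 0 70; 0 0 0 0 70")

```text
t: 8.47
eef_pos: [0.5607, 0.3152, 0.3459]
tool_rot: [-3.139, -0.004, -0.159]
wrist_force: [-0.5, -0.6, -1.3]
width: 0.0697
finger_force: 0.0
```

Emit:
play_rows(targets="0 20 0 0 70; 1 35 0 0 70; 1 35 0 0 70; 1 35 0 0 70; 1 35 0 0 70; 1 35 0 0 70; 1 35 0 0 70; 0 35 0 0 70; 0 25 0 0 70; 0 22 0 0 70; 0 0 0 0 70; 0 0 25 0 70; 0 0 25 0 70; 0 0 25 0 70; 0 0 20 0 70; 0 0 10 0 70; 0 0 0 0 70; 0 0 0 0 30; 0 0 0 0 30; 0 0 0 0 30")

```text
t: 10.13
eef_pos: [0.517, 0.0059, 0.2398]
tool_rot: [-3.141, -0.002, -0.159]
wrist_force: [0.4, 0.9, -1.7]
width: 0.0432
finger_force: 40.4
```

Emit:
play_rows(targets="0 0 0 0 30; 0 0 0 0 30; 0 0 0 0 30")

```text
t: 10.38
eef_pos: [0.5168, 0.0058, 0.2396]
tool_rot: [-3.141, -0.002, -0.159]
wrist_force: [0.5, 0.5, 3.5]
width: 0.0434
finger_force: 40.7
```

Emit:
play_rows(targets="0 0 -15 0 30; 0 0 -25 0 30; 0 0 -30 0 30; 0 0 -30 0 30; 0 0 -30 0 30; -3 -10 0 0 30; -6 -20 0 0 30; -8 -28 0 0 30; -8 -28 0 0 30; -8 -28 0 0 30; -8 -28 0 0 30; -8 -28 0 0 30; -8 -28 0 0 30; -8 -28 0 0 30; -8 -28 0 0 30; -7 -22 0 0 30; -4 -15 0 0 30; 0 0 0 0 30; 0 0 0 0 30")

```text
t: 11.97
eef_pos: [0.479, 0.3071, 0.3681]
tool_rot: [3.141, 0.001, -0.157]
wrist_force: [0.2, -0.7, -0.8]
width: 0.0432
finger_force: 40.9
```

Emit:
play_rows(targets="0 0 20 0 30; 0 0 25 0 30; 0 0 25 0 30; 0 0 25 0 30; 0 0 25 0 30; 0 0 12 0 30; 0 0 6 0 30; 0 0 4 0 30; 0 0 1 0 30; 0 0 0 0 30; 0 0 0 0 30")

```text
t: 12.88
eef_pos: [0.4801, 0.3066, 0.2268]
tool_rot: [-3.14, -0.002, -0.159]
wrist_force: [-0.3, -1.0, -1.3]
width: 0.0436
finger_force: 40.9
```

Emit:
play_rows(targets="0 0 1 0 30; 0 0 1 0 30; 0 0 1 0 30; 0 0 0 0 30; 0 0 0 0 30")

```text
t: 13.3
eef_pos: [0.4799, 0.3067, 0.2236]
tool_rot: [-3.141, -0.001, -0.159]
wrist_force: [-0.3, -0.2, 5.3]
width: 0.0434
finger_force: 41.3
```

Emit:
play_rows(targets="0 0 1 0 30; 0 0 0 0 30; 0 0 0 0 30")

```text
t: 13.55
eef_pos: [0.48, 0.3066, 0.2235]
tool_rot: [-3.141, -0.001, -0.159]
wrist_force: [-2.7, -2.1, 15.5]
width: 0.0432
finger_force: 42.1
```

```bash
python3 - <<'E'
from h import *
goto(.502,-.080,.240,-.16)
goto(.4005,.300,.224,-.16,cmd=(.502,-.080,.240,-.16))
E
```

```text
before turn tool dx,dy,dz mm [ 83.  378.2 -16.5] roll 0.001
after turn tool dx,dy,dz mm [ 83.4 378.1 -16.5] roll 0.001
before turn tool dx,dy,dz mm [-160.7 -359.    16. ] roll -0.0
after turn tool dx,dy,dz mm [-160.7 -359.    16. ] roll -0.0
```

Emit:
play_rows(targets="0 0 -1 0 45; 0 0 0 0 55; 0 0 0 0 70; 0 0 0 0 70; 0 0 0 0 70; 0 0 -20 0 70; 0 0 -35 0 70; 0 0 -35 0 70; 0 0 -30 0 70; 0 0 0 0 70; 0 0 0 0 70")

```text
t: 14.47
eef_pos: [0.4803, 0.3068, 0.3447]
tool_rot: [-3.139, -0.004, -0.159]
wrist_force: [-0.4, -0.3, 0.0]
width: 0.0699
finger_force: 0.0
```

Emit:
play_rows(targets="4 18 0 0 70; 8 36 0 0 70; 8 36 0 0 70; 8 36 0 0 70; 8 36 0 0 70; 8 36 0 0 70; 8 36 0 0 70; 8 36 0 0 70; 8 36 0 0 70; 8 36 0 0 70; 4 20 0 0 70; 3 16 0 0 70; 0 0 0 0 70; 0 0 25 0 70; 0 0 25 0 70; 0 0 25 0 70; 0 0 20 0 70; 0 0 10 0 70; 0 0 0 0 70; 0 0 0 0 70")

```text
t: 16.13
eef_pos: [0.5013, -0.0793, 0.2371]
tool_rot: [-3.141, 0.002, -0.159]
wrist_force: [-0.3, -0.1, 0.7]
width: 0.0696
finger_force: 0.0
```

Emit:
play_rows(targets="0 0 0 0 30; 0 0 0 0 30; 0 0 0 0 30; 0 0 0 0 30; 0 0 0 0 30; 0 0 0 0 30")

```text
t: 16.63
eef_pos: [0.5023, -0.08, 0.239]
tool_rot: [-3.142, -0.003, -0.159]
wrist_force: [-0.1, -0.1, 7.1]
width: 0.0435
finger_force: 40.4
```

Emit:
play_rows(targets="0 0 -15 0 30; 0 0 -25 0 30; 0 0 -30 0 30; 0 0 -30 0 30; 0 0 -30 0 30; -5 -10 0 0 30; -9 -20 0 0 30; -13 -29 0 0 30; -13 -29 0 0 30; -13 -29 0 0 30; -13 -29 0 0 30; -13 -29 0 0 30; -13 -29 0 0 30; -13 -29 0 0 30; -13 -29 0 0 30; -13 -29 0 0 30; -13 -29 0 0 30; -10 -25 0 0 30; -7 -14 0 0 30; 0 0 0 0 30")

```text
t: 18.3
eef_pos: [0.3982, 0.3026, 0.3674]
tool_rot: [-3.14, 0.001, -0.156]
wrist_force: [-0.4, -0.5, -2.2]
width: 0.0432
finger_force: 41.2
```

Emit:
play_rows(targets="0 0 0 0 30; 0 0 20 0 30; 0 0 25 0 30; 0 0 25 0 30; 0 0 25 0 30; 0 0 25 0 30; 0 0 12 0 30; 0 0 6 0 30; 0 0 4 0 30; 0 0 1 0 30; 0 0 0 0 30; 0 0 0 0 30")

```text
t: 19.3
eef_pos: [0.4001, 0.3002, 0.2256]
tool_rot: [-3.14, -0.001, -0.159]
wrist_force: [0.4, -0.5, -2.0]
width: 0.0431
finger_force: 41.2
```

Emit:
play_rows(targets="0 0 1 0 30; 0 0 1 0 30; 0 0 1 0 30; 0 0 1 0 30; 0 0 0 0 30; 0 0 0 0 30")

```text
t: 19.8
eef_pos: [0.3998, 0.3003, 0.2229]
tool_rot: [-3.14, -0.002, -0.159]
wrist_force: [-3.3, -3.3, 22.5]
width: 0.0433
finger_force: 43.4
```

Emit:
play_rows(targets="0 0 -1 0 45; 0 0 0 0 55; 0 0 0 0 70; 0 0 0 0 70; 0 0 0 0 70; 0 0 -20 0 70; 0 0 -35 0 70; 0 0 -35 0 70; 0 0 -30 0 70; 25 25 0 -0.1 70; 20 30 0 -0.12 70; 15 30 0 -0.12 70; 10 30 0 -0.12 70; 5 30 0 -0.12 70; 0 30 0 -0.12 70; 0 30 0 -0.12 70; 0 20 0 -0.12 70; 0 0 0 0 70; 0 0 0 0 70")

```text
t: 21.38
eef_pos: [0.5224, 0.0881, 0.3414]
tool_rot: [-3.141, 0.0, 0.769]
wrist_force: [-0.1, 0.7, -0.0]
width: 0.0697
finger_force: 0.0
```

```bash
python3 - <<'E'
from h import *
goto(.57,-.0095,.3,1.394)
o=telemetry.get_obs();print(o["joint_positions"])
a=read_camera("scene")["img"];b=read_camera("top")["img"]
cv2.imwrite("pics/p2.png",cv2.resize(np.hstack([a,b]),(800,300),interpolation=cv2.INTER_AREA))
E
```

```text
before turn tool dx,dy,dz mm [-33.6 103.2  41.4] roll -0.625
after turn tool dx,dy,dz mm [-87.7  64.1  41.4] roll -0.625
[3.64544399e-02 3.27851969e-01 1.73695300e+00 4.06976752e-04
 1.07740826e+00 8.38031024e-01]
```

View pics/p2.png

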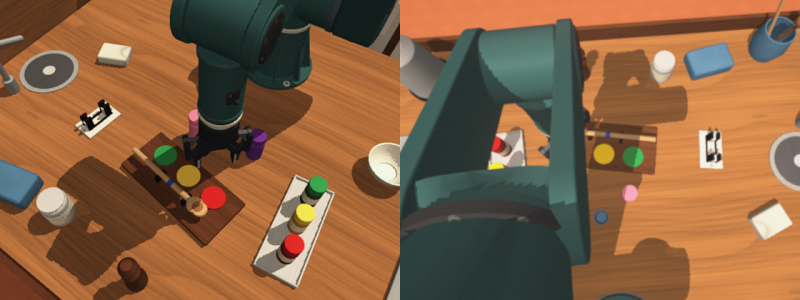

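Emit:
play_rows(targets="0 0 0 -0.125 60; 0 0 0 -0.125 60; 0 0 0 -0.125 60; 0 0 0 -0.125 60; 0 0 0 -0.125 60; -20 15 0 0 60; -25 18 0 0 60; -25 18 0 0 60; -18 13 0 0 60; 0 0 0 0 60; 0 0 0 0 60; 0 0 0 0 60")

```text
t: 22.48
eef_pos: [0.569, -0.0075, 0.3414]
tool_rot: [-3.14, -0.001, 1.398]
wrist_force: [-0.7, -0.1, -0.2]
width: 0.0599
finger_force: 0.0
```

```bash
python3 - <<'E'
from h import *
o=telemetry.get_obs();c=read_camera("wrist");P=wpose(o,c);np.savez("w3.npz",img=c["img"],P=P,K=c["camera_matrix"])
print(o["eef_pos"],o["tool_rot"])
cv2.imwrite("pics/w3.png",cv2.resize(c["img"],(784,588),interpolation=cv2.INTER_CUBIC))
E
```

```text
[ 0.5690464  -0.00754061  0.3414137 ] [-3.13995913e+00 -6.42918465e-04  1.39809076e+00]
```

View pics/w3.png

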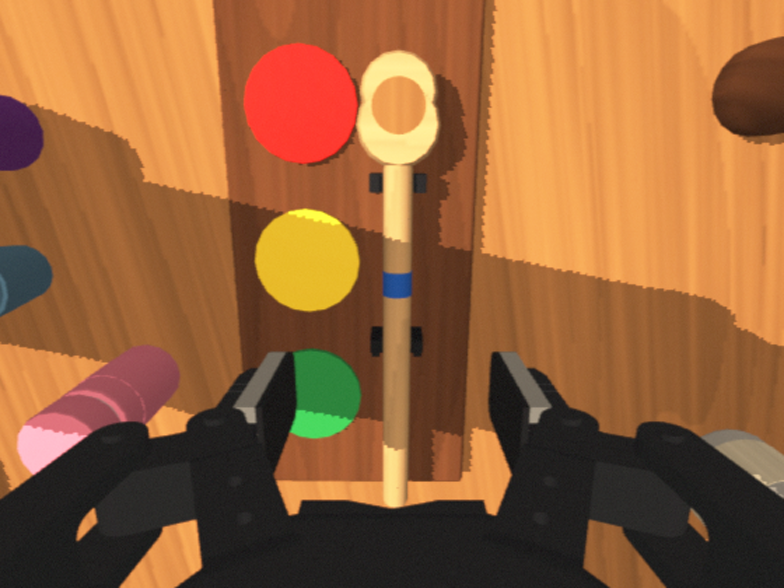

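```bash
python3 - <<'E'
from h import *
w=np.load("w3.npz");c=dict(camera_matrix=w["K"],pose=w["P"])
f=lambda p:((p[0]+.5)/1.4-.5,(p[1]+.5)/1.4-.5)
for n,a,z in(("band",(398,286),.048),("ax1",(398,180),.044),("ax2",(396,490),.044)):print(n,atz(c,*f(a),z).round(4))
w2=np.load("w2.npz");c2=dict(camera_matrix=w2["K"],pose=w2["P"])
print("band tri wrist pair",tri([ray(c,*f((398,286))),ray(c2,*f((402,196)))]).round(4))
img=w["img"].astype(int);B,G,Rr=img[...,0],img[...,1],img[...,2]
hsv=cv2.cvtColor(w["img"],cv2.COLOR_BGR2HSV)
for n,lo,hi in(("red",0,6),("yel",22,32),("grn",45,80)):
    m=((hsv[...,0]>=lo)&(hsv[...,0]<=hi)&(hsv[...,1]>170)&(hsv[...,2]>60)).astype(np.uint8)
    cs,_=cv2.findContours(m,cv2.RETR_EXTERNAL,cv2.CHAIN_APPROX_NONE);k=max(cs,key=cv2.contourArea)
    pts=np.array([atz(c,*q[0],.021)[:2] for q in k],np.float32)
    (x,y),r=cv2.minEnclosingCircle(pts);print(n,x,y,r)
goto(.5703,-.0095,.199,1.394)
E
```

```text
band [ 0.5708 -0.0099  0.048 ]
ax1 [0.5807 0.0472 0.044 ]
ax2 [ 0.5465 -0.1441  0.044 ]
band tri wrist pair [ 0.5709 -0.0096  0.0495]
red 0.5336991548538208 0.09653028100728989 0.03234719857573509
yel 0.5180771350860596 0.008256996981799603 0.03177773207426071
grn 0.5005671381950378 -0.0642702579498291 0.0011582764564082026
before turn tool dx,dy,dz mm [ -1.9   1.7 142.5] roll 0.005
after turn tool dx,dy,dz mm [ -1.9   1.7 142.5] roll 0.005
```

Emit:
play_rows(targets="-2 2 20 0.004 60; 0 0 30 0 60; 0 0 30 0 60; 0 0 25 0 60; 0 0 20 0 60; 0 0 12 0 60; 0 0 5 0 60; 0 0 0 0 60; 0 0 0 0 60; 0 0 0 0 0; 0 0 0 0 0; 0 0 0 0 0; 0 0 0 0 0; 0 0 0 0 0; 0 0 0 0 0; 0 0 0 0 0", force=60)

```text
t: 23.87
eef_pos: [0.5719, -0.0112, 0.2006]
tool_rot: [3.14, -0.0, 1.394]
wrist_force: [-0.6, 0.0, 6.8]
width: 0.0138
finger_force: 58.4
```

Emit:
play_rows(targets="0 0 -10 0 0; 0 0 -20 0 0; 0 0 -30 0 0; 0 0 -35 0 0; 0 0 -35 0 0; 0 0 -10 0.1 0; 0 0 0 0.12 0; 0 0 0 0.12 0; 0 0 0 0.12 0; 0 0 0 0.12 0; 0 0 0 0.12 0; 0 0 0 0.12 0; 0 0 0 0.12 0; 0 0 0 0.12 0; 0 0 0 0.12 0; 0 0 0 0.12 0; 0 0 0 0.12 0; 0 0 0 0.093 0; 0 0 0 0 0; 0 0 0 0 0")

```text
t: 25.53
eef_pos: [0.5714, -0.0112, 0.3401]
tool_rot: [-3.142, -0.0, -0.116]
wrist_force: [-0.0, 0.7, -1.1]
width: 0.014
finger_force: 58.4
```

```bash
python3 - <<'E'
from h import *
goto(.5085,-.3284,.34,-.119)
E
```

```text
before turn tool dx,dy,dz mm [-2.570e+01  3.224e+02  1.000e-01] roll 0.003
after turn tool dx,dy,dz mm [-2.480e+01  3.225e+02  1.000e-01] roll 0.003
```

Emit:
play_rows(targets="-2 20 0 0 0; -2 28 0 0 0; -2 28 0 0 0; -2 28 0 0 0; -2 28 0 0 0; -2 28 0 0 0; -2 28 0 0 0; -2 28 0 0 0; -2 28 0 0 0; -2 28 0 0 0; -2 25 0 0 0; -2 15 0 0 0; -1 10 0 0 0; 0 0 20 0 0; 0 0 30 0 0; 0 0 20 0 0; 0 0 0 0 0; 0 0 0 0 0; 0 0 0 0 0")

```text
t: 27.12
eef_pos: [0.5092, -0.3277, 0.2707]
tool_rot: [3.141, -0.001, -0.118]
wrist_force: [0.4, 0.9, -1.3]
width: 0.0142
finger_force: 58.5
```

```bash
python3 - <<'E'
from h import *
o=telemetry.get_obs();c=read_camera("wrist");P=wpose(o,c)
print(o["eef_pos"],o["tool_rot"],o["finger_force"],o["joint_positions"])
np.savez("w4.npz",img=c["img"],P=P,K=c["camera_matrix"])
goto(.5085,-.3284,.255,-.119)
a=read_camera("scene")["img"]
cv2.imwrite("pics/w4.png",cv2.resize(c["img"],(784,588),interpolation=cv2.INTER_CUBIC))
E
```

```text
[ 0.50917572 -0.3277351   0.27074377] [ 3.14120536e+00 -1.06015674e-03 -1.17712149e-01] 58.53042125701904 [-6.86015959e-01  5.10006393e-01  1.63521056e+00  2.91050361e-04
  9.95273759e-01  1.00233445e+00]
before turn tool dx,dy,dz mm [-0.8  0.5 16.2] roll 0.001
after turn tool dx,dy,dz mm [-0.8  0.5 16.2] roll 0.001
```

View pics/w4.png

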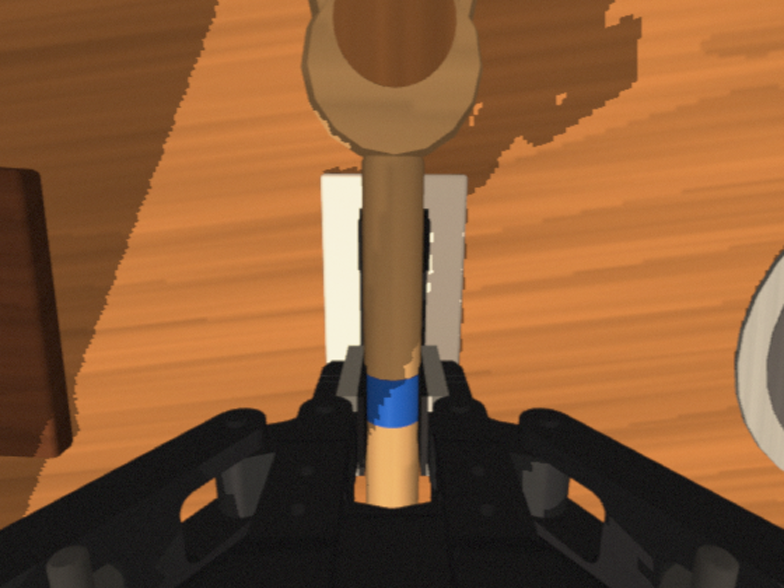

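Emit:
play_rows(targets="-1 0 15 0 0; 0 0 20 0 0; 0 0 12 0 0; 0 0 4 0 0; 0 0 4 0 0; 0 0 4 0 0; 0 0 3 0 0; 0 0 3 0 0; 0 0 3 0 0; 0 0 3 0 0; 0 0 2 0 0; 0 0 2 0 0; 0 0 0 0 0; 0 0 0 0 0", force=90)

```text
t: 28.38
eef_pos: [0.5079, -0.328, 0.1966]
tool_rot: [3.141, -0.001, -0.119]
wrist_force: [-3.4, 2.9, 16.7]
width: 0.0133
finger_force: 90.0
```

Emit:
play_rows(targets="0 0 1 0 0; 0 0 1 0 0; 0 0 0 0 0; 0 0 0 0 0")

```text
t: 28.72
eef_pos: [0.5078, -0.3279, 0.1965]
tool_rot: [3.14, -0.002, -0.119]
wrist_force: [-6.5, 5.6, 33.3]
width: 0.0133
finger_force: 91.9
```

Emit:
play_rows(targets="0 0 -2 0 0; 0 0 0 0 0; 0 0 0 0 20; 0 0 0 0 30; 0 0 0 0 40; 0 0 0 0 40; 0 0 0 0 40; 0 0 -15 0 40; 0 0 -30 0 40; 0 0 -35 0 40; 0 0 -35 0 40; 0 0 -30 0 40; 0 0 0 0 40; 0 0 0 0 40", force=40)

```text
t: 29.88
eef_pos: [0.5082, -0.3283, 0.3417]
tool_rot: [3.139, -0.004, -0.119]
wrist_force: [-0.1, 0.4, -0.3]
width: 0.0402
finger_force: 0.0
```

```bash
python3 - <<'E'
from h import *
o=telemetry.get_obs();c=read_camera("wrist");P=wpose(o,c)
print(o["eef_pos"],o["tool_rot"],o["finger_force"])
np.savez("w5.npz",img=c["img"],P=P,K=c["camera_matrix"])
goto(.4001,.3003,.345,-.16)
a=read_camera("scene")["img"]
cv2.imwrite("pics/w5.png",cv2.resize(np.hstack([c["img"],cv2.resize(a[120:225,30:170],(560,420))]),(800,300),interpolation=cv2.INTER_AREA))
E
```

```text
[ 0.50816594 -0.32827613  0.34172822] [ 3.13923683 -0.0037857  -0.11881751] 0.0
before turn tool dx,dy,dz mm [-181.1 -610.9   -5.1] roll 0.041
after turn tool dx,dy,dz mm [-206.1 -602.9   -5.1] roll 0.041
```

View pics/w5.png

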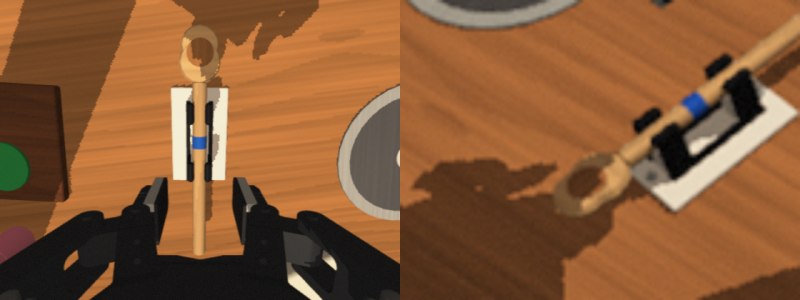

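```bash
python3 - <<'E'
from h import *
w=np.load("w5.npz");c=dict(camera_matrix=w["K"],pose=w["P"]);s=read_camera("scene")
p=tri([ray(c,278.9,198.8),ray(s,132.9,156.05)]);print(p.round(4),atz(c,278.9,198.8,.046).round(4))
for a in((196,100),(199,240)):print(atz(c,a[0]*1.4,a[1]*1.4,.044).round(4))
E
```

```text
[ 0.5091 -0.3281  0.0409] [ 0.5101 -0.3282  0.046 ]
[ 0.5558 -0.3303  0.044 ]
[ 0.3851 -0.3128  0.044 ]
```

Emit:
play_rows(targets="-5 -15 0 0.041 70; -11 -32 0 0 70; -11 -32 0 0 70; -11 -32 0 0 70; -11 -32 0 0 70; -11 -32 0 0 70; -11 -32 0 0 70; -11 -32 0 0 70; -11 -32 0 0 70; -11 -32 0 0 70; -11 -32 0 0 70; -11 -32 0 0 70; -11 -32 0 0 70; -11 -32 0 0 70; -11 -32 0 0 70; -11 -32 0 0 70; -11 -32 0 0 70; -11 -32 0 0 70; -11 -32 0 0 70; -3 -12 0 0 70")

```text
t: 31.7
eef_pos: [0.3982, 0.3033, 0.3382]
tool_rot: [3.141, 0.003, -0.158]
wrist_force: [-0.5, 0.5, 0.9]
width: 0.0702
finger_force: 0.0
```

Emit:
play_rows(targets="0 0 0 0 70; 0 0 0 0 70; 0 0 0 0 70")

```text
t: 31.95
eef_pos: [0.3993, 0.2991, 0.3388]
tool_rot: [3.14, 0.002, -0.16]
wrist_force: [0.6, -1.2, 0.4]
width: 0.0701
finger_force: 0.0
```

```bash
python3 - <<'E'
from h import *
goto(.4000,.3002,.2235,-.159)
E
```

```text
before turn tool dx,dy,dz mm [  0.5  -1.2 115.3] roll -0.001
after turn tool dx,dy,dz mm [  0.5  -1.2 115.3] roll -0.001
```

Emit:
play_rows(targets="0 -1 20 0 70; 0 0 30 0 70; 0 0 25 0 70; 0 0 20 0 70; 0 0 14 0 70; 0 0 6 0 70; 0 0 0 0 70; 0 0 0 0 70; 0 0 0 0 30; 0 0 0 0 30; 0 0 0 0 30; 0 0 0 0 30; 0 0 0 0 30; 0 0 0 0 30; 0 0 -15 0 30; 0 0 -25 0 30; 0 0 -30 0 30; 0 0 -30 0 30; 0 0 -30 0 30; 0 0 -10 0 30", force=40)

```text
t: 33.62
eef_pos: [0.4005, 0.3019, 0.3691]
tool_rot: [-3.137, -0.005, -0.159]
wrist_force: [1.2, 1.5, -0.9]
width: 0.0434
finger_force: 40.8
```

Emit:
play_rows(targets="0 0 -10 0 30; 0 0 0 0 30; 0 0 0 0 30; 0 0 0 0 30")

```text
t: 33.95
eef_pos: [0.399, 0.3009, 0.3732]
tool_rot: [3.14, 0.002, -0.16]
wrist_force: [-0.2, 0.0, -1.7]
width: 0.0435
finger_force: 40.8
```

```bash
python3 - <<'E'
from h import *
goto(.502,-.0805,.239,-.16)
E
```

```text
before turn tool dx,dy,dz mm [162.3 360.1 134.2] roll 0.0
after turn tool dx,dy,dz mm [162.4 360.1 134.2] roll 0.0
```

Emit:
play_rows(targets="5 10 0 0 30; 9 20 0 0 30; 13 29 0 0 30; 13 29 0 0 30; 13 29 0 0 30; 13 29 0 0 30; 13 29 0 0 30; 13 29 0 0 30; 13 29 0 0 30; 13 29 0 0 30; 13 29 0 0 30; 13 29 0 0 30; 11 25 0 0 30; 7 15 0 0 30; 0 0 0 0 30; 0 0 0 0 30; 0 0 0 0 30")

```text
t: 35.37
eef_pos: [0.5015, -0.0798, 0.3737]
tool_rot: [-3.141, 0.003, -0.16]
wrist_force: [0.8, 0.2, -1.1]
width: 0.0434
finger_force: 40.9
```

```bash
python3 - <<'E'
from h import *
goto(.502,-.0805,.239,-.16)
E
```

```text
before turn tool dx,dy,dz mm [  0.6   0.6 134.7] roll -0.0
after turn tool dx,dy,dz mm [  0.6   0.6 134.7] roll -0.0
```

Emit:
play_rows(targets="0 0 20 0 30; 0 0 25 0 30; 0 0 25 0 30; 0 0 25 0 30; 0 0 18 0 30; 0 0 10 0 30; 0 0 4 0 30; 0 0 3 0 30; 0 0 1 0 30; 0 0 1 0 30; 0 0 0 0 30; 0 0 0 0 30")

```text
t: 36.37
eef_pos: [0.5027, -0.0801, 0.2435]
tool_rot: [3.141, -0.001, -0.16]
wrist_force: [0.3, 0.1, -1.2]
width: 0.0433
finger_force: 40.9
```

Emit:
play_rows(targets="0 0 1 0 30; 0 0 1 0 30; 0 0 1 0 30; 0 0 1 0 30; 0 0 0 0 30; 0 0 0 0 30")

```text
t: 36.87
eef_pos: [0.503, -0.0806, 0.2413]
tool_rot: [3.141, -0.003, -0.16]
wrist_force: [-4.6, -1.7, 24.6]
width: 0.0433
finger_force: 41.2
```

```bash
python3 - <<'E'
from h import *
goto(.480,.3066,.2235,-.16)
E
```

```text
before turn tool dx,dy,dz mm [ -84.2 -378.6   17.8] roll 0.0
after turn tool dx,dy,dz mm [ -84.4 -378.6   17.8] roll 0.0
```

Emit:
play_rows(targets="0 0 -2 0 43; 0 0 0 0 50; 0 0 0 0 60; 0 0 0 0 70; 0 0 0 0 70; 0 0 -20 0 70; 0 0 -35 0 70; 0 0 -35 0 70; 0 0 -30 0 70; 0 0 0 0 70; 0 0 0 0 70")

```text
t: 37.78
eef_pos: [0.503, -0.0802, 0.3623]
tool_rot: [3.141, -0.004, -0.16]
wrist_force: [0.9, -0.6, -1.2]
width: 0.0702
finger_force: 0.0
```

Emit:
play_rows(targets="-4 -18 0 0 70; -8 -36 0 0 70; -8 -36 0 0 70; -8 -36 0 0 70; -8 -36 0 0 70; -8 -36 0 0 70; -8 -36 0 0 70; -8 -36 0 0 70; -8 -36 0 0 70; -8 -36 0 0 70; -4 -20 0 0 70; -4 -16 0 0 70; 0 0 0 0 70; 0 0 0 0 70; 0 0 30 0 70; 0 0 30 0 70; 0 0 30 0 70; 0 0 25 0 70; 0 0 15 0 70; 0 0 9 0 70")

```text
t: 39.45
eef_pos: [0.4784, 0.3045, 0.2188]
tool_rot: [3.138, 0.004, -0.161]
wrist_force: [-0.1, -0.9, 0.6]
width: 0.0699
finger_force: 0.0
```

Emit:
play_rows(targets="0 0 0 0 70; 0 0 0 0 70; 0 0 0 0 30; 0 0 0 0 30; 0 0 0 0 30; 0 0 0 0 30; 0 0 0 0 30; 0 0 0 0 30")

```text
t: 40.12
eef_pos: [0.4801, 0.3066, 0.2231]
tool_rot: [-3.141, -0.002, -0.159]
wrist_force: [-1.0, -2.2, 7.2]
width: 0.0431
finger_force: 40.1
```

```bash
python3 - <<'E'
from h import *
goto(.5175,.007,.240,-.16)
E
```

```text
before turn tool dx,dy,dz mm [ 84.5 289.9 -16.9] roll 0.001
after turn tool dx,dy,dz mm [ 84.7 289.9 -16.9] roll 0.001
```

Emit:
play_rows(targets="0 0 -15 0 30; 0 0 -25 0 30; 0 0 -30 0 30; 0 0 -30 0 30; 0 0 -30 0 30; 3 10 0 0 30; 6 20 0 0 30; 8 28 0 0 30; 8 28 0 0 30; 8 28 0 0 30; 8 28 0 0 30; 8 28 0 0 30; 8 28 0 0 30; 8 28 0 0 30; 8 28 0 0 30; 7 21 0 0 30; 5 14 0 0 30; 0 0 0 0 30; 0 0 0 0 30; 0 0 0 0 30")

```text
t: 41.78
eef_pos: [0.517, 0.0082, 0.3514]
tool_rot: [-3.141, 0.001, -0.16]
wrist_force: [-0.4, -0.6, -1.8]
width: 0.0432
finger_force: 40.8
```

Emit:
play_rows(targets="0 0 20 0 30; 0 0 25 0 30; 0 0 25 0 30; 0 0 20 0 30; 0 0 10 0 30; 0 0 6 0 30; 0 0 3 0 30; 0 0 1 0 30; 0 0 0 0 30; 0 0 0 0 30")

```text
t: 42.62
eef_pos: [0.518, 0.0077, 0.2427]
tool_rot: [-3.141, -0.002, -0.16]
wrist_force: [0.9, -0.7, -1.6]
width: 0.0435
finger_force: 40.9
```

Emit:
play_rows(targets="0 0 1 0 30; 0 0 1 0 30; 0 0 1 0 30; 0 0 1 0 30; 0 0 0 0 30; 0 0 0 0 30")

```text
t: 43.12
eef_pos: [0.5178, 0.0075, 0.2391]
tool_rot: [-3.142, -0.002, -0.16]
wrist_force: [-3.3, 0.1, 11.8]
width: 0.0433
finger_force: 41.4
```

Contact. Release, and on to red at the tray (0.5604, 0.3151, 0.225).

```bash
python3 - <<'E'
from h import *
goto(.5604,.3151,.2255,-.16)
E
```

```text
before turn tool dx,dy,dz mm [  -7.  -310.4   13.6] roll 0.0
after turn tool dx,dy,dz mm [  -7.  -310.4   13.6] roll 0.0
```

Emit:
play_rows(targets="0 0 -1 0 43; 0 0 0 0 50; 0 0 0 0 60; 0 0 0 0 70; 0 0 0 0 70; 0 0 -20 0 70; 0 0 -35 0 70; 0 0 -35 0 70; 0 0 -30 0 70; 0 0 0 0 70; 0 0 0 0 70")

```text
t: 44.03
eef_pos: [0.5183, 0.0076, 0.3605]
tool_rot: [-3.141, -0.005, -0.16]
wrist_force: [-0.6, 0.5, -0.4]
width: 0.0701
finger_force: 0.0
```

Emit:
play_rows(targets="0 -20 0 0 70; -1 -35 0 0 70; -1 -35 0 0 70; -1 -35 0 0 70; -1 -35 0 0 70; -1 -35 0 0 70; -1 -35 0 0 70; -1 -35 0 0 70; 0 -25 0 0 70; 0 -20 0 0 70; 0 0 0 0 70; 0 0 0 0 70; 0 0 30 0 70; 0 0 30 0 70; 0 0 30 0 70; 0 0 25 0 70; 0 0 12 0 70; 0 0 8 0 70; 0 0 0 0 70; 0 0 0 0 70")

```text
t: 45.7
eef_pos: [0.5603, 0.3145, 0.2243]
tool_rot: [-3.141, -0.0, -0.16]
wrist_force: [0.0, -0.1, 1.1]
width: 0.07
finger_force: 0.0
```

Emit:
play_rows(targets="0 0 0 0 30; 0 0 0 0 30; 0 0 0 0 30; 0 0 0 0 30; 0 0 0 0 30; 0 0 0 0 30")

```text
t: 46.2
eef_pos: [0.5606, 0.3152, 0.2255]
tool_rot: [-3.14, -0.003, -0.16]
wrist_force: [-0.2, -0.6, 6.2]
width: 0.0433
finger_force: 40.3
```

```bash
python3 - <<'E'
from h import *
goto(.5335,.0967,.241,-.16)
E
```

```text
before turn tool dx,dy,dz mm [  8.  220.1 -15.5] roll 0.0
after turn tool dx,dy,dz mm [  8.  220.1 -15.5] roll 0.0
```

Emit:
play_rows(targets="0 0 -15 0 30; 0 0 -25 0 30; 0 0 -30 0 30; 0 0 -30 0 30; 0 0 -30 0 30; 0 10 0 0 30; 0 20 0 0 30; 1 25 0 0 30; 1 25 0 0 30; 1 25 0 0 30; 1 25 0 0 30; 1 25 0 0 30; 1 25 0 0 30; 1 22 0 0 30; 1 18 0 0 30; 0 0 0 0 30; 0 0 0 0 30; 0 0 0 0 30")

```text
t: 47.7
eef_pos: [0.5326, 0.0966, 0.3536]
tool_rot: [-3.141, 0.0, -0.16]
wrist_force: [0.5, 0.6, -2.2]
width: 0.0435
finger_force: 41.4
```

Emit:
play_rows(targets="0 0 20 0 30; 0 0 25 0 30; 0 0 25 0 30; 0 0 20 0 30; 0 0 10 0 30; 0 0 6 0 30; 0 0 3 0 30; 0 0 1 0 30; 0 0 0 0 30; 0 0 0 0 30")

```text
t: 48.53
eef_pos: [0.5333, 0.0965, 0.2447]
tool_rot: [-3.141, -0.002, -0.16]
wrist_force: [0.9, 0.6, -2.3]
width: 0.043
finger_force: 41.4
```

Emit:
play_rows(targets="0 0 1 0 30; 0 0 1 0 30; 0 0 1 0 30; 0 0 1 0 30; 0 0 0 0 30; 0 0 0 0 30")

```text
t: 49.03
eef_pos: [0.533, 0.0964, 0.2415]
tool_rot: [-3.141, -0.001, -0.16]
wrist_force: [-3.4, -0.5, 14.5]
width: 0.0431
finger_force: 43.0
```

Contact again; release, rise, and move over the middle for a check picture.

Emit:
play_rows(targets="0 0 -1 0 43; 0 0 0 0 50; 0 0 0 0 60; 0 0 0 0 70; 0 0 0 0 70; 0 0 -20 0 70; 0 0 -35 0 70; 0 0 -35 0 70; 0 0 -35 0 70; 0 0 -30 0 70; 5 20 0 0 70; 5 30 0 0 70; 2 30 0 0 70; 0 12 0 0 70; 0 0 0 0 70; 0 0 0 0 70; 0 0 0 0 70")

```text
t: 50.45
eef_pos: [0.5299, 0.0043, 0.3955]
tool_rot: [-3.141, 0.001, -0.16]
wrist_force: [0.2, 0.6, -0.1]
width: 0.0704
finger_force: 0.0
```

```bash
python3 - <<'E'
from h import *
o=telemetry.get_obs();c=read_camera("wrist");P=wpose(o,c);np.savez("w6.npz",img=c["img"],P=P,K=c["camera_matrix"])
print(o["eef_pos"],o["tool_rot"])
s=read_camera("scene")["img"]
cv2.imwrite("pics/w6.png",cv2.resize(c["img"],(784,588),interpolation=cv2.INTER_CUBIC))
cv2.imwrite("pics/s6.png",cv2.resize(s,(784,588),interpolation=cv2.INTER_CUBIC))
E
```

```text
[0.52993785 0.00427392 0.3954841 ] [-3.14075845e+00  6.18228823e-04 -1.60107948e-01]
```

View pics/w6.png

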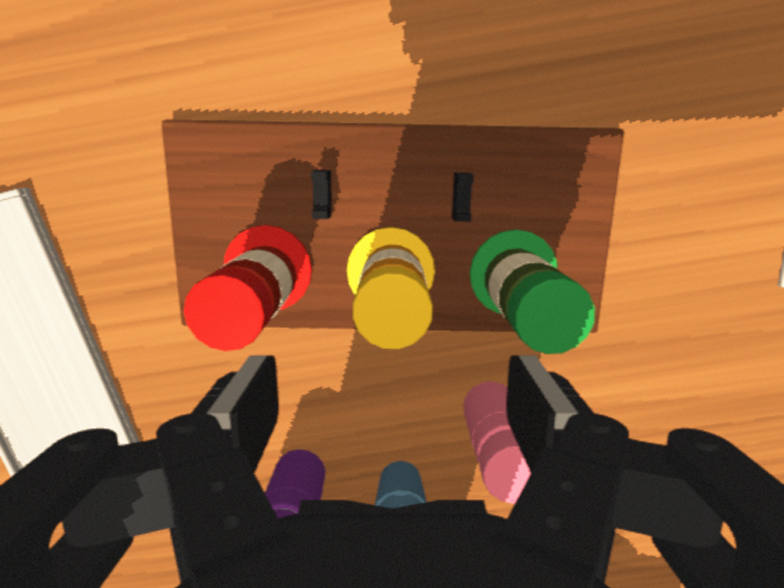

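View pics/s6.png

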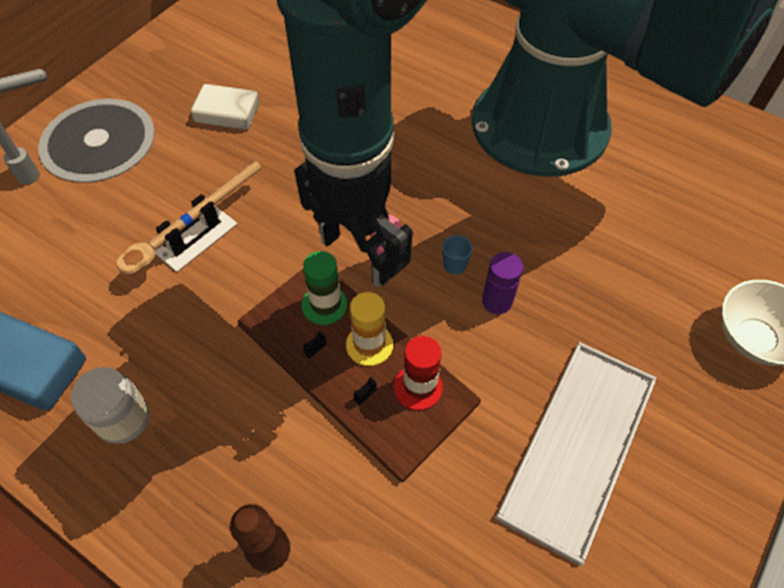

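```bash
python3 - <<'E'
from h import *
w=np.load("w6.npz");c=dict(camera_matrix=w["K"],pose=w["P"]);s=read_camera("scene")
f=lambda p:((p[0]+.5)/1.4-.5,(p[1]+.5)/1.4-.5)
C=dict(red=(.5337,.0965),yel=(.5181,.0083),grn=(.5020,-.0803));e=[]
for n,p,q in(("red",(226,310),(423,349)),("yel",(392,309),(367,306)),("grn",(549,314),(320,264))):
    x=atz(c,*f(p),.116)[:2];print(n,x.round(4),((x-C[n])*1000).round(1),tri([ray(c,*f(p)),ray(s,*f(q))]).round(4))
E
```

```text
red [0.5315 0.0953] [-2.2 -1.2] [0.5301 0.0959 0.1159]
yel [0.5178 0.0067] [-0.3 -1.6] [0.5175 0.0068 0.1156]
grn [ 0.5015 -0.0767] [-0.5  3.6] [ 0.5057 -0.0735  0.1272]
```

All jars are within about 4 mm of their coaster centres, upright and clear of the arm; the spoon is clipped in.

```bash
python3 -c "
from h import *
print(sign_off())"
```

```text
the job is handed in; nothing more can be done
None
```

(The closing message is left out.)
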